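# Open the counter display case and set the letter holder on its pad

### The job

Swing the clear hood of the display case up by its black grip and past the pull of its springs until it stays fully open by itself, and let go of it. Then stand the dark cast letter holder upright, squarely and centrally on the green pad in the case, its long sides along the pad's long sides, setting it down gently. Leave the hood standing open and do not disturb the bird figure, the salt jar or the pepper shaker.

Things in the scene. Friction and masses are not known exactly. Their poses are not given: they have to be found in the camera images.
- case: Display case, fixed to the table: a dark wooden base board 200 (x) x 280 (y) x 16 mm on four feet 24 mm tall, white inlay on top; origin at table level under the board's centre; case x points from the front (grip side) to the hinge at the back, y to the left. Board top 40 mm above the table. The green pad, 70 (x) x 90 (y) x 4 mm, has its centre at case (-5, 45) mm; the bird stands to the right of it, about case (0, -75) mm.
- hood (a joint): Hinge angle of the clear acrylic hood with aluminium edges (256 wide, 176 front to back, 100 mm tall, 350 g, open below): 0 = shut, 1.65 rad = fully open against its stop, leaning back. Two side tension springs pull it shut below about 0.95 rad and pull it open to the stop above that. Lifting takes about 4 to 6 N at the grip; a damper makes it swing on slowly by itself.
- hood_hinge (a point): Point on the hinge axis, at the middle of the hood's lower back edge: case (85, 0, 48) mm. The axis runs along case y; positive angle lifts the front.
- hood_grip (a point): Centre of the hood's black grip: a round bar 24 mm in diameter and 40 mm long, parallel to the hinge, on a 14 mm stem, so that it can be pinched across its two ends. Shut, it lies 155 mm in front of the hinge axis and 127 mm above it, 34 mm above the hood's top face and 21 mm behind the hood's front edge. It moves with the hood on a circle of 200 mm radius about the hinge; open, it is at the back of the hood's top face, which then stands nearly upright in front of it.
- pad_centre (a point): Centre of the green pad's top face, 44 mm above the table; axes as the case's: pad 70 mm along x, 90 mm along y.
- holder: Dark cast letter holder, loose on the table beside the case: 55 (its x) x 78 (its y) x 68 mm (z) high, 190 g, U-shaped: two upright pierced walls 9 mm thick along its y on a 5 mm foot plate, 38 mm apart inside. Origin at the centre of its underside, z up. The walls are pointed at the top, lower at the ends; it can be held across both walls (56 mm) from above. Either way round is right.
- bird: Small metal bird on a square plinth, 52x77x55 mm, loose in the case; origin at the middle of its underside. Leave it alone.
- salt: Salt jar, 44 mm in diameter, 66 mm high, loose on the table; origin at its underside. Leave it alone.
- pepper: Pepper shaker, 34x43x62 mm, loose on the table to the left of the case; origin at its underside. Leave it alone.

How it is judged:
On the way:
1. the hood stands fully open by itself, untouched, while the letter holder is still outside the case (value of joint hood above 1.55 rad and contact force between each of the arm, the fingers and hood below 0.05 N and horizontal distance between holder and pad_centre above 0.1 m), for 0.2 s.
At the end, for the whole second after the job is handed in: The hood is open on its own (joint over 1.55 rad); the letter holder stands upright and at rest on the pad, its centre within 12 mm of the pad's centre and its long sides within 0.15 rad of the pad's (value of joint hood above 1.55 rad and horizontal distance between holder and pad_centre below 0.012 m and z of holder in the frame of pad_centre between -0.004 and 0.004 m and angle between the y axis of holder and the y axis of case, either way round below 0.15 rad and angle between holder's own z axis and vertical below 0.08 rad and linear speed of holder below 0.02 m/s); the robot touches nothing.
It fails at once if the bird figure in the case is shifted by over 20 mm or tipped (distance of bird from where it was at the start of the episode above 0.02 m or angle between bird's own z axis and vertical above 0.5 rad).
It fails at once if the salt jar or the pepper shaker is shifted by over 20 mm or tipped (distance of any of salt, pepper from where it was at the start of the episode above 0.02 m or angle between any of salt, pepper's own z axis and vertical above 0.5 rad).
It fails at once if the letter holder is dropped (falls faster than 0.6 m/s out of the fingers, some 2 cm) (linear speed of holder above 0.6 m/s and contact force between the fingers and holder below 0.01 N).
It also fails if it takes over 51 s, if anything falls off the work surface, if the arm or the gripper's body presses on something with over 40 N, if the wrist force passes 120 N, or if a joint passes its speed limit or range.

### The arm

A 6-joint arm with a two-finger parallel gripper is mounted at the origin on a cart in front of the work surface, level with it; the furniture and walls round the work are solid. World frame = base frame: x ahead of the robot, y to its left, z up, the work surface at z = 0. Lengths are in m, angles in rad, forces in N, time in s.
With the tool pointing down it reaches from about 0.35 to 0.85 m from the base axis. Payload 8.1 kg.
Tool frame: the origin (TCP) lies at the very end of the fingers, on their centre line; the grasp point (between the pads) lies 19 mm behind it; z points along the fingers, y is the direction in which the jaws open and shut (so a half turn about z gives the same grasp; the last joint's range is limited). The gripper opens to 93 mm and grips with 3 to 60 N. Pads are 15 mm wide; open, the fingers measure 128 mm over their backs; the gripper's body (75 mm by 188 mm) begins 65 mm behind the grasp point.
Start: joints at [-1.426, 0.13, 1.488, -0, 1.523, -0.085], TCP at [0.137, -0.584, 0.219] pointing down, gripper open.
Joint ranges: [-2.96, 2.96], [-0.89, 2.26], [0.02, 2.5], [-1.34, 4.48], [0, 2.73], [-2.66, 2.66]. Speed limits (rad/s): [2.39, 2.39, 2.79, 3.14, 3.14, 3.14].

### API

Orientations are given as a rotation vector (axis times angle).
In Python, from plant import robot gives the robot as it stands.
- The arm moves only by the tool jog_arm, never from a script. Its argument "commands" is a list of rows, each a list of 3 entries, a list of its own where there are three numbers: the shift along the world's x, y, z scaled (see below), then the turn, a rotation vector about the world's x, y, z scaled (see below), then the closure, from -1 (fully open) to 1 (shut), so that 0 is half open. In form: [[[tx, ty, tz], [ax, ay, az], hand], ...]. A call has 1 to 10 rows; each row is the pose to reach, as a shift and turn from the pose measured when the call began, turning the shorter way round; what a row does not reach only later rows make up. The controller multiplies each number of a shift by 0.6 m and each number of a turn by 2 pi rad. A row lasts 1/8 s, in which the tool goes at most 62.5 mm and 10.7 degrees, less where a joint would pass 70% of its speed; a pose out of reach is approached as far as the arm can. A call with a number of a shift or a turn outside -1 to 1 is refused whole. A call with a gripper value outside its range is refused whole. The fingers move at their own pace and stop on an object; "newtons" is the grip in N (left out, the last holds). Time passes only in rows, so rows that repeat a pose let the fingers close. It gives the time, the measured TCP pose, the force and the opening at its end, in the units of the state.
- robot.read_state(): the state, without advancing time (a new reading comes with each control period).
- robot.read_camera(name): name is "side" or "top" or "wrist"; returns a dict with "pixels" (400x640x3 uint8, red, green, blue), "fovy" (degrees; the focal length in pixels is half the picture's height over the tangent of half this angle, whatever the lens; pixels are square), "cx", "cy" (the principal point, pixels), "rvec" (rotation vector, rad) and "tvec" (3), from world to camera coordinates, as OpenCV has them; the wrist camera has in their place "tool_from_camera" (4x4, takes a point from camera to tool coordinates, whose origin is the TCP and whose axes are the flange's). Camera axes: x right, y down, z forward; pixel columns grow to the right and rows downward; lengths in m; the calibration is good to about 2 mm. A picture is of the moment at which its call begins: read the wrist's pose just before it. There is no depth.
- robot.close_job(): hands the job in, once; it reports no verdict.
Trained networks look in the newest picture that a camera, given by its name, has taken for a name from the list of things; names that differ only in an ending like _2 or _b are one class to them, and where a whole thing is asked for, a point or a joint stands for the part that bears it (a point fixed in the world has none). Each returns a list of dicts, best first, with "p" (0 to 1); they miss things now and then, are a little off and sometimes report something else, mostly with a low value. They report only what shows in the picture. A call takes as long as a camera call.
- robot.trace(camera, name): "pixels" (400x640 bool, what is visible of it) and "uv" ([column, row] in pixels, amid what is visible of it).
The state is a dict: "t": time; "q": joint angles; "dq": joint speeds; "joint_torque": joint torques, N m; "tool_pos": TCP position; "orientation": TCP orientation; "force": force on the tool from outside, world axes, zero at the start; "wrist_torque": the same for the moment, N m; "opening": finger opening in m.
Only numpy, scipy, OpenCV 4.12 (cv2) and the standard library are available. Lean on these libraries where they do the work, as an engineer would, in place of code of your own. Each camera call takes 0.05 s, during which the arm holds its last target.

## Working session

There is one attempt and no reset: what is moved stays moved. The work goes in short steps, Python scripts to look and compute and a tool call to move; the robot and the scene stay as the last step left them, time stands still between calls to the robot, and variables do not carry over. Pictures are saved under pics/ and viewed, and the job is handed in when it is done.

Besides the shell and the picture viewer there is one more tool, called by a JSON object that holds its "op" and its "data". jog_arm: Moves the arm, as the interface text tells. Shifts and turns lie within -1 to 1; 1 stands for 0.6 m of shift or 2 pi rad of turn. Its arguments: {"type":"object","properties":{"commands":{"type":"array"},"newtons":{"type":"number"}},"required":["commands"]}

```bash
ls; mkdir -p pics
python3 - <<'E'
from plant import robot
import cv2, numpy as np
s=robot.read_state(); print(s)
for c in ["side","top"]:
    im=robot.read_camera(c); cv2.imwrite(f"pics/{c}0.png",im["pixels"][:,:,::-1]); print(c,im["fovy"],im["cx"],im["cy"],im["rvec"],im["tvec"])
    for n in ["case","hood","hood_grip","holder","bird","salt","pepper"]:
        for d in robot.trace(c,n)[:2]:
            m=d["pixels"]; ys,xs=np.nonzero(m); print(n,round(d["p"],2),d["uv"],m.sum(),xs.min(),xs.max(),ys.min(),ys.max())
print(robot.read_state()["t"])
E
```

```text
pics
{'t': 0.0, 'q': array([-1.42641564e+00,  1.31136465e-01,  1.48926944e+00, -6.50619133e-06,
        1.52302772e+00, -8.53711882e-02]), 'dq': array([-1.10610767e-03,  7.39346754e-05, -2.51221043e-04,  7.33351739e-04,
       -9.53088289e-04, -6.57423487e-04]), 'joint_torque': array([ 4.49312269e-03, -5.59839857e+01, -4.91760099e+01,  7.70192407e-02,
        3.50108917e-02, -1.46101838e-04]), 'tool_pos': array([ 0.13659455, -0.58365305,  0.21760763]), 'orientation': array([-3.11905855e+00, -3.59889761e-01,  9.54566501e-05]), 'force': array([0.0793907 , 0.44080304, 1.09952811]), 'wrist_torque': array([-0.02611127, -0.02569126, -0.0226636 ]), 'opening': 0.09297555648901583}
side 56.67197907421312 314.8664935773582 198.94037381422953 [ 1.25830163  2.28864256 -0.96487927] [ 0.2481339  -0.23397926  1.27443972]
case 0.98 [319.3, 231.0] 12459 247 390 170 303
case 0.33 [453.8, 254.6] 297 444 462 245 267
hood 0.83 [317.9, 225.7] 10497 249 389 171 292
hood_grip 0.78 [319.9, 225.5] 10440 249 388 171 291
holder 0.62 [247.1, 178.1] 636 232 264 161 190
salt 0.56 [192.3, 204.5] 295 186 204 195 220
pepper 0.85 [452.0, 255.0] 296 445 461 246 268
pepper 0.27 [320.3, 234.4] 12292 248 389 170 302
top 51.44820727165912 318.33016803112037 195.82054482348653 [ 2.12458173 -2.10658078  0.22220992] [0.04768109 0.52787123 1.29814785]
case 0.78 [314.8, 183.5] 5452 267 355 153 218
hood 0.77 [309.7, 184.6] 5273 268 354 152 215
holder 0.73 [405.4, 219.5] 381 392 415 210 228
salt 0.45 [413.5, 167.5] 149 408 421 161 175
pepper 0.53 [221.0, 225.4] 104 219 230 224 234
0.8
```

Run:
```python
import cv2
a=cv2.imread("pics/side0.png")[130:330,150:500]; cv2.imwrite("pics/side0c.png",cv2.resize(a,None,fx=2.28,fy=2.28,interpolation=cv2.INTER_CUBIC))
a=cv2.imread("pics/top0.png")[110:280,190:450]; cv2.imwrite("pics/top0c.png",cv2.resize(a,None,fx=3,fy=3,interpolation=cv2.INTER_CUBIC))
```

```text
(no output)
```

View pics/side0.png

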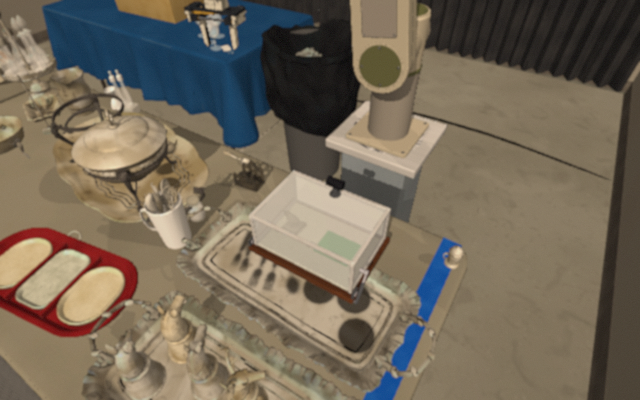

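View pics/side0c.png

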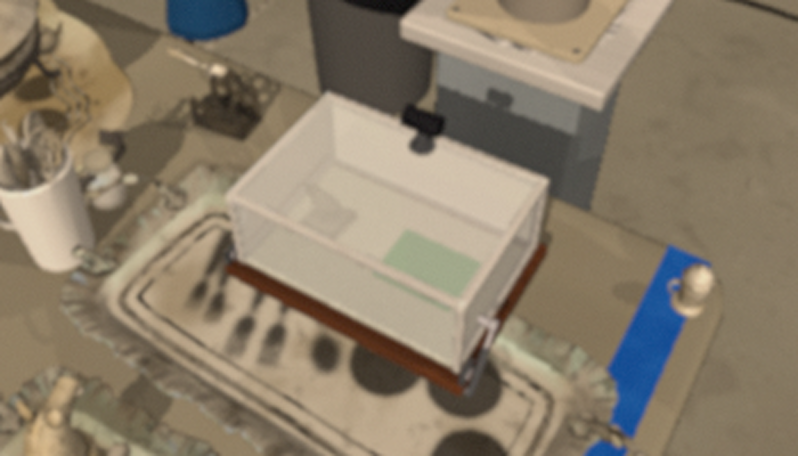

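View pics/top0c.png

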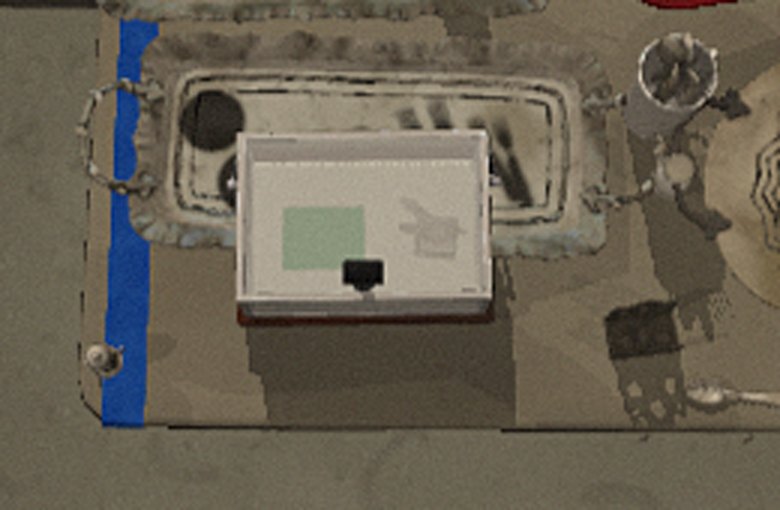

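View pics/top0.png

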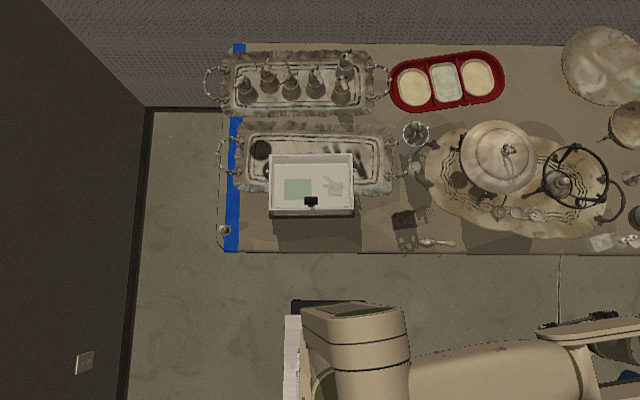

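```bash
cat > h.py <<'E'
import numpy as np, cv2
from scipy.spatial.transform import Rotation as R
from scipy.optimize import least_squares
def K(im):
    f=200/np.tan(np.radians(im["fovy"])/2); return np.array([[f,0,im["cx"]],[0,f,im["cy"]],[0,0,1.]])
def ext(im,s=None):
    if "rvec" in im: return R.from_rotvec(im["rvec"]).as_matrix(),np.array(im["tvec"])
    T=np.eye(4);T[:3,:3]=R.from_rotvec(s["orientation"]).as_matrix();T[:3,3]=s["tool_pos"]
    W=np.linalg.inv(T@np.array(im["tool_from_camera"])); return W[:3,:3],W[:3,3]
def proj(P,k,e):
    p=(np.atleast_2d(P)@e[0].T+e[1])@k.T; return p[:,:2]/p[:,2:]
def ray(uv,z,k,e):
    d=e[0].T@np.linalg.inv(k)@np.array([uv[0],uv[1],1]); c=-e[0].T@e[1]; return c+d*(z-c[2])/d[2]
def case2w(P,p):
    c,s=np.cos(p[2]),np.sin(p[2]); P=np.atleast_2d(P).astype(float)
    return np.c_[p[0]+c*P[:,0]-s*P[:,1],p[1]+s*P[:,0]+c*P[:,1],P[:,2]]
E
python3 - <<'E'
from h import *
from plant import robot
S=robot.read_camera("side");T=robot.read_camera("top")
ob={"side":(S,[((-70,0,175),(423/2.28+150,121/2.28+130)),((-40,90,44),(482/2.28+150,262/2.28+130)),((-40,0,44),(408/2.28+150,230/2.28+130)),((30,0,44),(385/2.28+150,268/2.28+130)),((-100+0,140,40),(547/2.28+150,249/2.28+130)),((100,140,40),(466/2.28+150,385/2.28+130))]),
"top":(T,[((-70,0,175),(362/3+190,271/3+110)),((-40,90,44),(283/3+190,270/3+110)),((-40,0,44),(364/3+190,268/3+110)),((30,0,44),(364/3+190,206/3+110)),((30,90,44),(283/3+190,208/3+110)),((-100,140,40),(238/3+190,317/3+110)),((-100,-140,40),(494/3+190,313/3+110))])}
def res(p,v=0):
    r=[]
    for n,(im,l) in ob.items():
        d=proj(case2w(np.array([a for a,b in l])/1000.,p),K(im),ext(im))-np.array([b for a,b in l])
        if v: print(n,d.round(1).tolist())
        r.append(d.ravel())
    return np.concatenate(r)
o=least_squares(res,[0.55,0,0],loss="soft_l1"); print(o.x); res(o.x,1)
for n,im in (("side",S),("top",T)):
    for nm,h in (("holder",.03),("salt",.033),("pepper",.031)):
        d=robot.trace(n,nm)
        if d: print(n,nm,d[0]["p"],ray(d[0]["uv"],h,K(im),ext(im)))
s=robot.read_state();print(s["t"],R.from_rotvec(s["orientation"]).as_matrix().round(3)); W=robot.read_camera("wrist");print(W["tool_from_camera"],W["fovy"])
E
```

```text
[0.55861742 0.07845771 0.04082749]
side [[-0.9, -0.9], [-0.3, -1.4], [-1.3, -1.8], [-5.8, 1.4], [0.6, -3.6], [-0.6, 1.3]]
top [[-0.2, -0.1], [-1.0, -0.1], [-0.6, -0.3], [-1.2, -0.4], [-1.4, -0.2], [-1.0, 3.0], [-0.4, 1.6]]
side holder 0.58 [ 0.46634929 -0.22172093  0.03      ]
side salt 0.64 [ 0.63178787 -0.27177026  0.033     ]
side pepper 0.55 [0.42236446 0.36074809 0.031     ]
top holder 0.56 [ 0.45636136 -0.23627356  0.03      ]
top salt 0.57 [ 0.64168218 -0.26334999  0.033     ]
top pepper 0.7 [0.42067399 0.36755144 0.031     ]
1.2 [[ 0.974  0.228 -0.   ]
 [ 0.228 -0.974  0.   ]
 [-0.    -0.    -1.   ]]
[[-3.00377615e-04 -9.69935525e-01 -2.43361846e-01  6.60514791e-02]
 [ 9.99999934e-01 -2.41066755e-04 -2.73495566e-04  1.17478863e-04]
 [ 2.06606614e-04 -2.43361912e-01  9.69935532e-01 -1.66064915e-01]
 [ 0.00000000e+00  0.00000000e+00  0.00000000e+00  1.00000000e+00]] 63.35623081574919
```

{"op": "jog_arm", "data": {"commands": [[[0.06,0.08,0.1],[0,0,-0.003],-1],[[0.12,0.16,0.2],[0,0,-0.006],-1],[[0.18,0.25,0.2],[0,0,-0.01],-1],[[0.24,0.33,0.2],[0,0,-0.014],-1],[[0.3,0.42,0.2],[0,0,-0.017],-1],[[0.36,0.5,0.2],[0,0,-0.02],-1],[[0.42,0.59,0.2],[0,0,-0.024],-1],[[0.49,0.69,0.2],[0,0,-0.027],-1],[[0.57,0.8,0.2],[0,0,-0.03],-1],[[0.57,0.8,0.2],[0,0,-0.03],-1]]}}

```text
t: 2.5
tool_pos: [0.4769, -0.1062, 0.339]
orientation: [3.14, 0.064, 0.001]
force: [0.3, -0.9, 0.5]
opening: 0.0928
```

Run:
```python
from h import *
from plant import robot
s=robot.read_state();W=robot.read_camera("wrist"); np.save("s1.npy",{"s":s,"W":W},allow_pickle=True)
print(s["t"],s["tool_pos"],R.from_rotvec(s["orientation"]).as_matrix().round(3),s["q"])
im=W["pixels"][:,:,::-1].copy();cv2.imwrite("pics/w1.png",im)
k,e=K(W),ext(W,s); p=[0.5586,0.0785,0.041]
for n,h in (("holder",.03),("salt",.033),("hood_grip",.1),("hood",.1)):
    for d in robot.trace("wrist",n)[:1]: print(n,d["p"],d["uv"],ray(d["uv"],h,k,e))
def pl(P):
    q=proj(case2w(np.array(P)/1000.,p),k,e); cv2.polylines(im,[np.int32(q.round())],True,(0,0,255),1)
pl([(-40,0,44),(30,0,44),(30,90,44),(-40,90,44)]);pl([(-100,-140,40),(100,-140,40),(100,140,40),(-100,140,40)]);pl([(-82,-20,175),(-58,-20,175),(-58,20,175),(-82,20,175)])
cv2.imwrite("pics/w1o.png",im)
```

```text
2.5 [ 0.47686674 -0.10615295  0.33899324] [[ 0.999  0.041  0.001]
 [ 0.041 -0.999 -0.   ]
 [ 0.001  0.    -1.   ]] [-3.23941254e-01 -1.91353920e-01  1.58661992e+00 -1.14462775e-04
  1.74527253e+00  1.20576721e+00]
holder 0.92 [396.4, 185.2] [ 0.45061026 -0.23125738  0.03      ]
salt 0.75 [438.7, 55.8] [ 0.63136666 -0.26931354  0.033     ]
hood_grip 0.63 [148.3, 91.9] [0.56500149 0.09412069 0.1       ]
hood 0.76 [147.3, 92.5] [0.5642702  0.09536606 0.1       ]
```

View pics/w1.png

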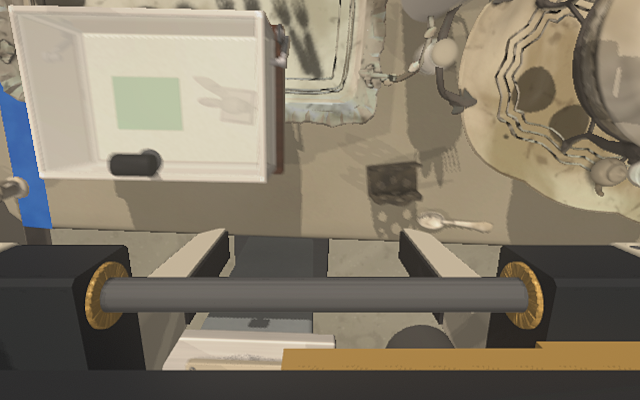

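View pics/w1o.png

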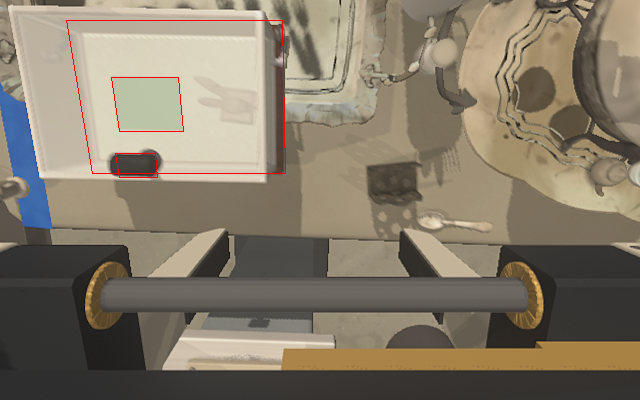

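Run:
```python
from h import *
D=np.load("s1.npy",allow_pickle=True).item();s,W=D["s"],D["W"];k,e=K(W),ext(W,s)
im=W["pixels"].astype(int)
roi=im[60:150,90:210]; g=((roi[...,1]-roi[...,0])>12).astype(np.uint8)
n,l,st,c=cv2.connectedComponentsWithStats(g); i=1+np.argmax(st[1:,4]);print(st[i],c[i]+[90,60])
ct=max(cv2.findContours((l==i).astype(np.uint8),cv2.RETR_EXTERNAL,cv2.CHAIN_APPROX_NONE)[0],key=cv2.contourArea)
ct=ct[:,0].astype(float)+[90,60]
# fit the outline: project contour onto z=.044 and fit the rectangle
X=np.array([ray(u,.044,k,e)[:2] for u in ct])*1000
r=cv2.minAreaRect(X.astype(np.float32));print("minrect",r)
def f(p):
    c,s_=np.cos(p[2]),np.sin(p[2]);d=(X-p[:2]);a=np.c_[d@[c,s_],d@[-s_,c]]
    q=np.abs(a)-[35,45]; return np.where(q.max(1)>-100,q.max(1),0)
o=least_squares(f,[555,122,0.03],loss="soft_l1");print("pad",o.x,np.abs(o.fun).mean())
b=(im[140:185,100:170].sum(2)<150);n,l,st,c=cv2.connectedComponentsWithStats(b.astype(np.uint8));i=1+np.argmax(st[1:,4]);print("grip",st[i]+[100,140,0,0,0],c[i]+[100,140],ray(c[i]+[100,140],.175,k,e))
cv2.imwrite("pics/w1h.png",cv2.resize(im[140:250,320:500][:,:,::-1].astype(np.uint8),None,fx=4,fy=4,interpolation=cv2.INTER_CUBIC))
cv2.imwrite("pics/w1g.png",cv2.resize(im[0:200,0:300][:,:,::-1].astype(np.uint8),None,fx=2.6,fy=2.6,interpolation=cv2.INTER_CUBIC))
```

```text
Traceback (most recent call last):
ValueError: attempt to get argmax of an empty sequence
```

```bash
cat > pad.py <<'E'
from h import *
D=np.load("s1.npy",allow_pickle=True).item();s,W=D["s"],D["W"];k,e=K(W),ext(W,s)
im=W["pixels"].astype(int)
print(im[105,150],im[105,100])
roi=im[60:150,90:210]; x=(roi[...,1]-(roi[...,0]+roi[...,2])/2); t=(x[45,60]+x[45,10])/2;print(x[45,60],x[45,10]);g=(x>t).astype(np.uint8)
n,l,st,c=cv2.connectedComponentsWithStats(g); i=1+np.argmax(st[1:,4]);print(st[i],c[i]+[90,60])
ct=max(cv2.findContours((l==i).astype(np.uint8),cv2.RETR_EXTERNAL,cv2.CHAIN_APPROX_NONE)[0],key=cv2.contourArea)
ct=ct[:,0].astype(float)+[90,60]
X=np.array([ray(u,.044,k,e)[:2] for u in ct])*1000
r=cv2.minAreaRect(X.astype(np.float32));print("minrect",r)
def f(p):
    c,s_=np.cos(p[2]),np.sin(p[2]);d=(X-p[:2]);a=np.c_[d@[c,s_],d@[-s_,c]]
    q=np.abs(a)-[35,45]; return q.max(1)
o=least_squares(f,[555,122,0.03],loss="soft_l1");print("pad",o.x,np.abs(o.fun).mean())
b=(im[140:185,100:170].sum(2)<150);n,l,st,c=cv2.connectedComponentsWithStats(b.astype(np.uint8));i=1+np.argmax(st[1:,4]);print("grip",st[i]+[100,140,0,0,0],c[i]+[100,140],ray(c[i]+[100,140],.175,k,e))
cv2.imwrite("pics/w1h.png",cv2.resize(im[140:250,320:500][:,:,::-1].astype(np.uint8),None,fx=4,fy=4,interpolation=cv2.INTER_CUBIC))
cv2.imwrite("pics/w1g.png",cv2.resize(im[0:200,0:300][:,:,::-1].astype(np.uint8),None,fx=2.6,fy=2.6,interpolation=cv2.INTER_CUBIC))
E
python3 pad.py
```

```text
[187 197 166] [220 213 191]
20.5 7.5
[  22   16   70   54 3410] [147.33753666 102.85014663]
minrect ((552.901123046875, 123.87864685058594), (69.03215789794922, 88.9970932006836), 1.1876837015151978)
pad [5.52810051e+02 1.23886232e+02 1.84896283e-02] 1.2913151507215652
grip [127 174  11   1  11] [132. 174.] [0.47937818 0.0809496  0.175     ]
```

View pics/w1h.png

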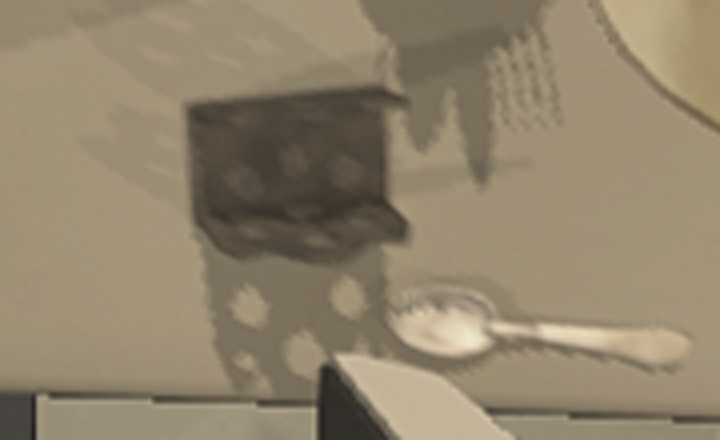

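View pics/w1g.png

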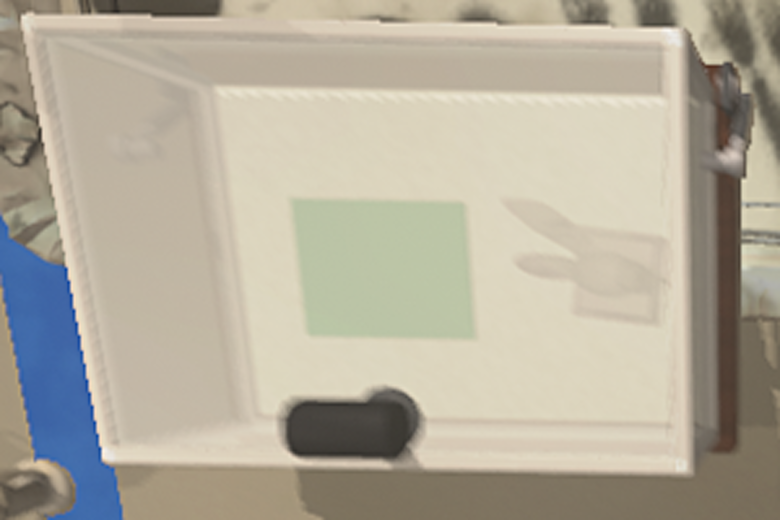

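Run:
```python
from h import *
D=np.load("s1.npy",allow_pickle=True).item();s,W=D["s"],D["W"];k,e=K(W),ext(W,s)
c=lambda x,y:(x/2.6,y/2.6)
print(ray(c(345,429),.175,k,e))
P=[(-91,128,148),(-91,-128,148),(85,-128,148),(85,128,148),(-40,90,44),(-40,0,44),(30,0,44),(30,90,44),(-70,0,175)]
U=[c(103,462),c(691,471),c(680,28),c(25,15),c(309,336),c(476,339),c(466,203),c(291,198),c(345,429)]
for ix in (range(9),range(4),range(4,8)):
    ix=list(ix)
    f=lambda p:(proj(case2w(np.array(P)[ix]/1000.,p),k,e)-np.array(U)[ix]).ravel()
    o=least_squares(f,[.558,.078,.03],loss="soft_l1");print(o.x,f(o.x).reshape(-1,2).round(1).tolist())
# holder: foot corners & wall tops; crop scale 4 offset (320,140)
h=lambda x,y:(320+x/4,140+y/4)
Q=[(27.5,39,0),(27.5,-39,0)]
# wall inner floor etc unsure: outline
for u in [h(190,104),h(386,92),h(408,100),h(386,210),h(195,215),h(240,258),h(408,240)]:
    print([ray(u,z,k,e)[:2].round(4).tolist() for z in (0,.005,.045,.068)])
```

```text
[0.48875768 0.0793575  0.175     ]
[0.55821252 0.07753307 0.0235095 ] [[-3.2, 1.3], [-0.3, 1.7], [0.6, -2.6], [-7.2, -2.6], [-0.0, 0.5], [0.5, 0.5], [0.2, -0.6], [0.2, 0.1], [3.5, 0.6]]
[0.55666992 0.07567049 0.02513583] [[-1.2, 2.9], [1.5, 2.9], [2.3, -1.0], [-5.1, -0.6]]
[0.55819098 0.07781967 0.0198596 ] [[-0.4, 0.2], [0.2, 0.5], [0.1, -0.5], [0.0, -0.1]]
[[0.4735, -0.1909], [0.4742, -0.1901], [0.4797, -0.1832], [0.4828, -0.1792]]
[[0.4813, -0.2671], [0.4819, -0.2655], [0.4868, -0.2525], [0.4896, -0.2451]]
[[0.4786, -0.2761], [0.4792, -0.2744], [0.4843, -0.2607], [0.4872, -0.2528]]
[[0.4342, -0.2726], [0.4353, -0.271], [0.4439, -0.2576], [0.4488, -0.2499]]
[[0.4291, -0.1965], [0.4302, -0.1956], [0.4392, -0.1883], [0.4444, -0.184]]
[[0.4121, -0.2161], [0.4134, -0.215], [0.4237, -0.2061], [0.4297, -0.201]]
[[0.4223, -0.2829], [0.4235, -0.2812], [0.433, -0.267], [0.4385, -0.2588]]
```

{"op": "jog_arm", "data": {"commands": [[[0.005,0.08,0],[0,0,-0.001],-1],[[0.01,0.16,0],[0,0,-0.002],-1],[[0.02,0.24,-0.04],[0,0,-0.003],-1],[[0.02,0.307,-0.09],[0,0,-0.003],-1],[[0.02,0.307,-0.132],[0,0,-0.003],-1],[[0.02,0.307,-0.132],[0,0,-0.003],-1]]}}

```text
t: 3.5
tool_pos: [0.4864, 0.0747, 0.2573]
orientation: [3.14, 0.034, -0.007]
force: [0.2, -0.6, -0.5]
opening: 0.0927
```

Run:
```python
from h import *
from plant import robot
s=robot.read_state();W=robot.read_camera("wrist"); print(s["t"],s["tool_pos"],s["orientation"])
im=W["pixels"][:,:,::-1].copy();k,e=K(W),ext(W,s); p=[0.5582,0.0778,0.022]
def pl(P):
    q=proj(case2w(np.array(P)/1000.,p),k,e); cv2.polylines(im,[np.int32(q.round())],True,(0,0,255),1)
pl([(-70,-20,163),(-70,-20,187),(-70,20,187),(-70,20,163)]);pl([(-82,-20,175),(-58,-20,175),(-58,20,175),(-82,20,175)])
pl([(-40,0,44),(30,0,44),(30,90,44),(-40,90,44)])
print(ray((320,200),.175,k,e))
cv2.imwrite("pics/w2.png",im)
S=robot.read_camera("side")["pixels"][:,:,::-1];cv2.imwrite("pics/s2.png",cv2.resize(S[60:330,200:480],None,fx=2.2,fy=2.2))
```

```text
3.5 [0.48642184 0.07469341 0.25734696] [ 3.14040846  0.03438676 -0.00705611]
[0.48923005 0.06949299 0.175     ]
```

View pics/w2.png

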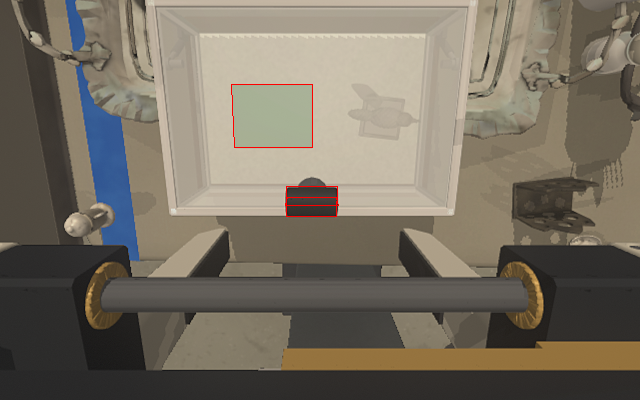

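View pics/s2.png

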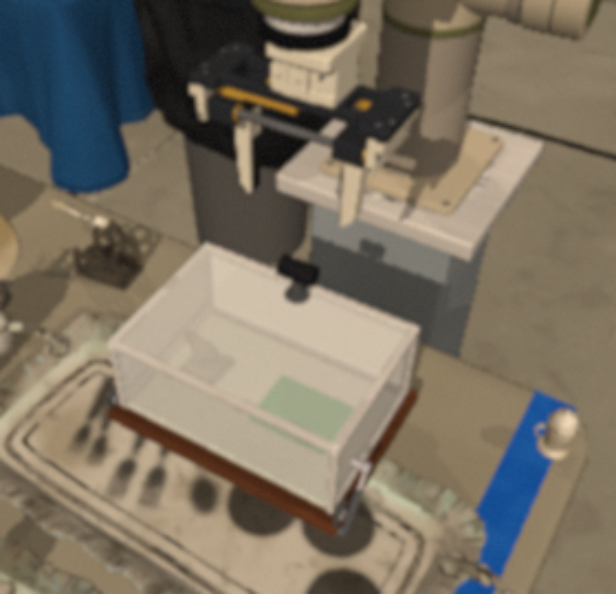

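{"op": "jog_arm", "data": {"commands": [[[0.003,0.003,-0.08],[0,0,0],-1],[[0.003,0.003,-0.14],[0,0,0],-1],[[0.003,0.003,-0.167],[0,0,0],-1],[[0.003,0.003,-0.167],[0,0,0],-1],[[0.003,0.003,-0.167],[0,0,0],1],[[0.003,0.003,-0.167],[0,0,0],1],[[0.003,0.003,-0.167],[0,0,0],1],[[0.003,0.003,-0.167],[0,0,0],1],[[0.003,0.003,-0.167],[0,0,0],1]], "newtons": 25}}

```text
t: 4.72
tool_pos: [0.4899, 0.0765, 0.1602]
orientation: [3.141, 0.033, 0.001]
force: [0.4, -0.7, -0.2]
opening: 0.0477
```

Run:
```python
from h import *
from plant import robot
s=robot.read_state();W=robot.read_camera("wrist"); print(s["t"],s["tool_pos"],s["orientation"],s["opening"],s["force"])
cv2.imwrite("pics/w3.png",W["pixels"][:,:,::-1])
# arc offsets from grasp, in units
th0=np.arctan2(127,-155)
for th in np.arange(0,1.61,.1):
    a=th0-th; dx=.200*np.cos(a)+.155;dz=.200*np.sin(a)-.127
    print(round(th,2),np.round([dx*np.cos(.022)/.6,dx*np.sin(.022)/.6,dz/.6],3))
```

```text
4.725 [0.48987099 0.0764765  0.16023352] [3.14074261e+00 3.34731320e-02 6.28601860e-04] 0.04770458431542472 [ 0.38466689 -0.74855548 -0.20475396]
0.0 [ 0.  0. -0.]
0.1 [0.023 0.001 0.024]
0.2 [0.048 0.001 0.047]
0.3 [0.074 0.002 0.066]
0.4 [0.103 0.002 0.083]
0.5 [0.133 0.003 0.097]
0.6 [0.165 0.004 0.108]
0.7 [0.197 0.004 0.116]
0.8 [0.23  0.005 0.12 ]
0.9 [0.263 0.006 0.122]
1.0 [0.297 0.007 0.119]
1.1 [0.33  0.007 0.114]
1.2 [0.362 0.008 0.105]
1.3 [0.393 0.009 0.093]
1.4 [0.423 0.009 0.078]
1.5 [0.451 0.01  0.06 ]
1.6 [0.477 0.01  0.04 ]
```

View pics/w3.png

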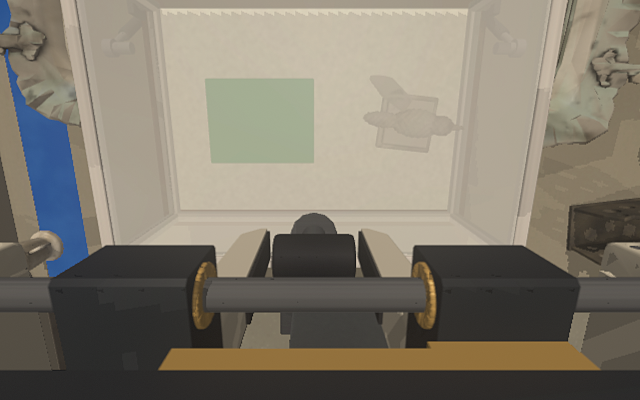

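{"op": "jog_arm", "data": {"commands": [[[0,0,0],[0,0,0],1],[[0,0,0],[0,0,0],1],[[0,0,0],[0,0,0],1],[[0,0,0],[0,0,0],1]], "newtons": 25}}

```text
t: 5.28
tool_pos: [0.4898, 0.0766, 0.1601]
orientation: [3.141, 0.034, 0.0]
force: [-0.1, 1.3, -0.4]
opening: 0.0401
```

{"op": "jog_arm", "data": {"commands": [[[0.011,0,0.012],[0,0,0],1],[[0.023,0.001,0.024],[0,0,0],1],[[0.035,0.001,0.036],[0,0,0],1],[[0.048,0.001,0.047],[0,0,0],1],[[0.061,0.001,0.057],[0,0,0],1],[[0.074,0.002,0.066],[0,0,0],1]]}}

```text
t: 6.02
tool_pos: [0.5347, 0.0775, 0.1999]
orientation: [3.14, 0.033, -0.0]
force: [0.1, -1.5, -9.1]
opening: 0.0398
```

Run:
```python
from h import *
from plant import robot
s=robot.read_state(); print(s["t"],s["tool_pos"],s["orientation"],s["opening"],s["force"],s["wrist_torque"])
S=robot.read_camera("side")["pixels"][:,:,::-1];cv2.imwrite("pics/s4.png",cv2.resize(S[60:330,200:480],None,fx=2.2,fy=2.2))
```

```text
6.025 [0.53473649 0.07752119 0.19987088] [ 3.14045662e+00  3.33071050e-02 -8.25518267e-05] 0.0398101714294115 [ 0.09507989 -1.52450635 -9.1470341 ] [-0.26089834  0.23528017  0.00670311]
```

View pics/s4.png

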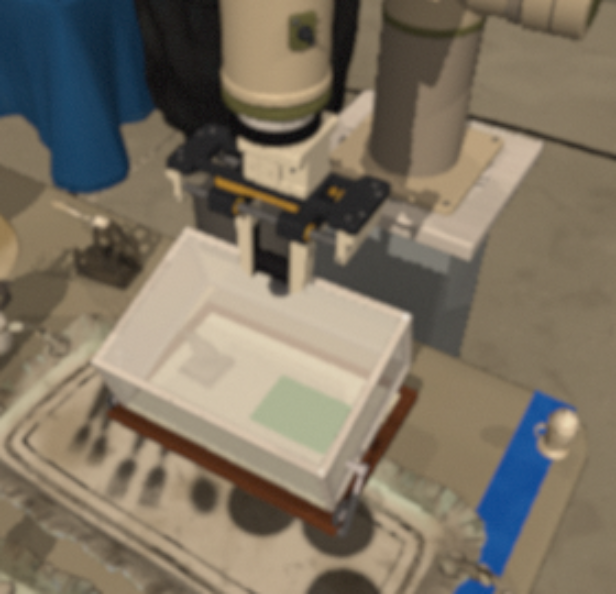

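{"op": "jog_arm", "data": {"commands": [[[0.014,0,0.009],[0,0,0],1],[[0.029,0.001,0.017],[0,0,0],1],[[0.044,0.001,0.024],[0,0,0],1],[[0.059,0.001,0.031],[0,0,0],1],[[0.091,0.002,0.042],[0,0,0],1],[[0.123,0.002,0.05],[0,0,0],1],[[0.156,0.003,0.054],[0,0,0],1],[[0.189,0.004,0.056],[0,0,0],1],[[0.223,0.005,0.053],[0,0,0],1],[[0.256,0.005,0.048],[0,0,0],1]]}}

```text
t: 7.32
tool_pos: [0.6905, 0.0807, 0.2299]
orientation: [3.141, 0.033, 0.004]
force: [-2.5, 0.6, -5.5]
opening: 0.0396
```

Run:
```python
from h import *
from plant import robot
s=robot.read_state(); print(s["t"],s["tool_pos"],s["orientation"],s["opening"],s["force"],s["wrist_torque"])
S=robot.read_camera("side")["pixels"][:,:,::-1];cv2.imwrite("pics/s5.png",cv2.resize(S[60:330,200:480],None,fx=2.2,fy=2.2))
```

```text
7.325 [0.69051113 0.08073514 0.22989816] [3.14084048 0.03331491 0.00350107] 0.039627181437548314 [-2.50615218  0.58949534 -5.54052171] [ 0.30842938  0.67320576 -0.02779463]
```

View pics/s5.png

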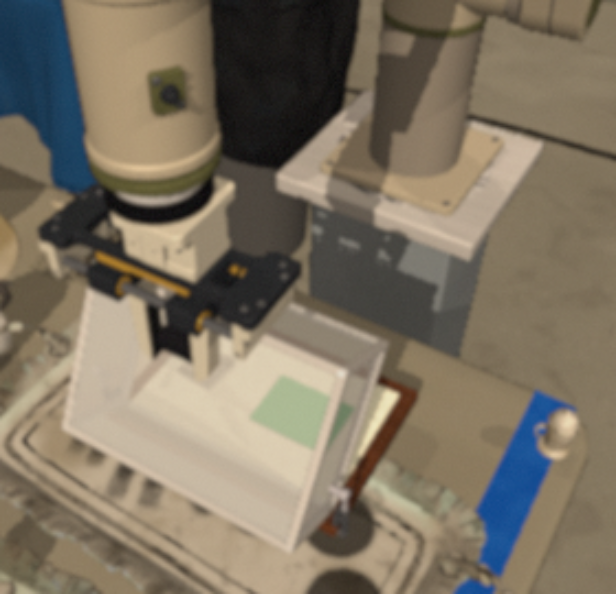

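{"op": "jog_arm", "data": {"commands": [[[0.016,0,-0.004],[0,0,0],1],[[0.032,0.001,-0.009],[0,0,0],1],[[0.048,0.001,-0.015],[0,0,0],1],[[0.063,0.002,-0.021],[0,0,0],1],[[0.078,0.002,-0.028],[0,0,0],1],[[0.093,0.002,-0.036],[0,0,0],1],[[0.107,0.003,-0.045],[0,0,0],1],[[0.121,0.003,-0.054],[0,0,0],1],[[0.121,0.003,-0.054],[0,0,0],0],[[0.121,0.003,-0.054],[0,0,0],-1]]}}

```text
t: 8.62
tool_pos: [0.7649, 0.0831, 0.1973]
orientation: [-3.141, -0.034, -0.007]
force: [0.2, 0.1, -0.0]
opening: 0.0522
```

Run:
```python
from h import *
from plant import robot
s=robot.read_state(); print(s["t"],s["tool_pos"],s["orientation"],s["opening"],s["force"],s["wrist_torque"])
S=robot.read_camera("side")["pixels"][:,:,::-1];cv2.imwrite("pics/s6.png",cv2.resize(S[60:330,200:480],None,fx=2.2,fy=2.2))
cv2.imwrite("pics/w6.png",robot.read_camera("wrist")["pixels"][:,:,::-1])
```

```text
8.625 [0.76489716 0.08309514 0.19733428] [-3.14102175 -0.03368405 -0.00657884] 0.05221030108823146 [ 0.19202321  0.05207392 -0.03444338] [0.03715631 0.08586363 0.0765731 ]
```

View pics/s6.png

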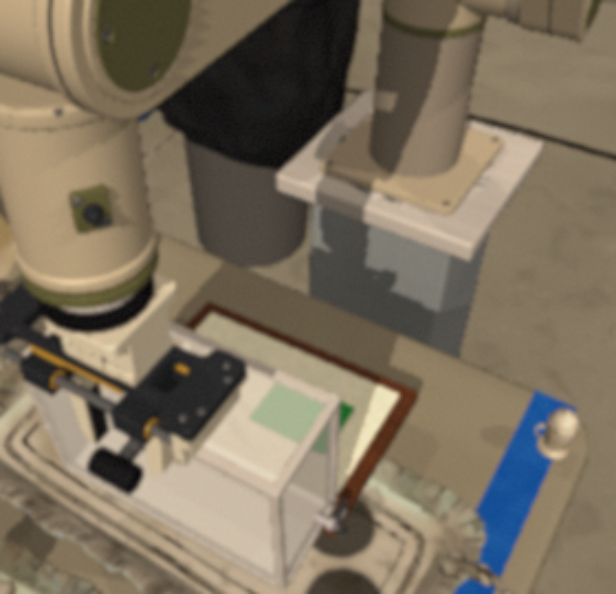

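View pics/w6.png

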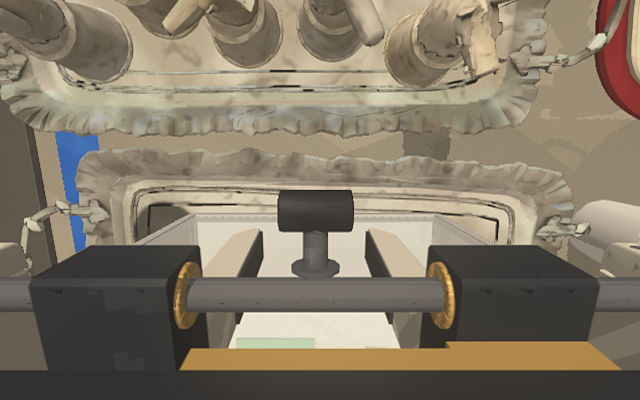

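{"op": "jog_arm", "data": {"commands": [[[0,0,0.05],[0,0,0],-0.2],[[0,0,0.12],[0,0,0],-0.2],[[0,0,0.2],[0,0,0],-0.2],[[-0.03,0,0.25],[0,0,0],-0.2]]}}

```text
t: 9.22
tool_pos: [0.7474, 0.0831, 0.3508]
orientation: [-3.141, -0.034, -0.013]
force: [0.3, 0.7, -0.1]
opening: 0.0557
```

Run:
```python
from h import *
from plant import robot
s=robot.read_state(); print(s["t"],s["tool_pos"],s["orientation"],s["opening"],s["force"],s["q"])
S=robot.read_camera("side")["pixels"][:,:,::-1];cv2.imwrite("pics/s7.png",cv2.resize(S[60:330,200:480],None,fx=2.2,fy=2.2))
```

```text
9.225 [0.74736519 0.08311875 0.35077798] [-3.14095772 -0.0338061  -0.01256987] 0.05565440948526176 [ 0.34489815  0.71458419 -0.07611389] [4.25330309e-02 5.70520308e-01 7.09796449e-01 1.80574354e-04
 1.85326300e+00 1.59185523e+00]
```

View pics/s7.png

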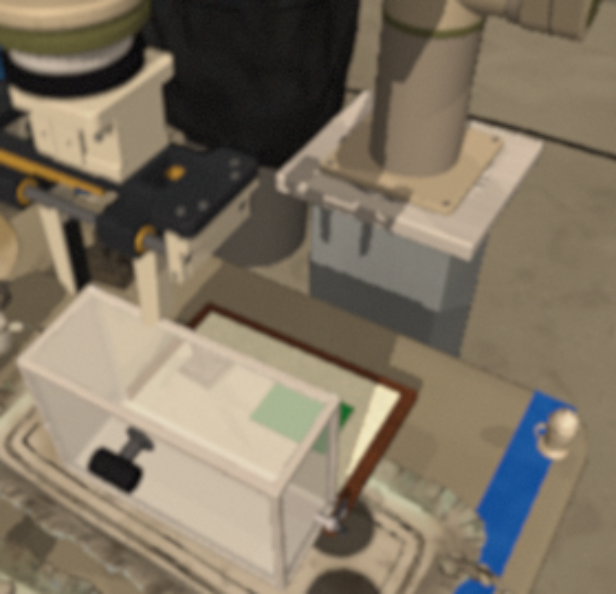

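{"op": "jog_arm", "data": {"commands": [[[-0.06,-0.05,0],[0,0,0.029],-0.4],[[-0.12,-0.1,0],[0,0,0.058],-0.6],[[-0.18,-0.16,0],[0,0,0.087],-0.8],[[-0.24,-0.22,0],[0,0,0.116],-1],[[-0.3,-0.28,0],[0,0,0.145],-1],[[-0.36,-0.34,0],[0,0,0.174],-1],[[-0.42,-0.4,-0.03],[0,0,0.203],-1],[[-0.487,-0.468,-0.06],[0,0,0.232],-1],[[-0.487,-0.468,-0.085],[0,0,0.261],-1],[[-0.487,-0.468,-0.085],[0,0,0.262],-1]]}}

```text
t: 10.52
tool_pos: [0.4534, -0.1974, 0.3043]
orientation: [-2.105, -2.316, -0.014]
force: [-0.3, -1.1, 0.3]
opening: 0.0927
```

Run:
```python
from h import *
from plant import robot
s=robot.read_state();W=robot.read_camera("wrist"); np.save("s2.npy",{"s":s,"W":W},allow_pickle=True)
print(s["t"],s["tool_pos"],s["opening"],R.from_rotvec(s["orientation"]).as_matrix().round(3),s["q"].round(2))
im=W["pixels"][:,:,::-1].copy();cv2.imwrite("pics/w8.png",im)
d=robot.trace("wrist","holder");
ys,xs=np.nonzero(d[0]["pixels"]);print(d[0]["p"],d[0]["uv"],xs.min(),xs.max(),ys.min(),ys.max())
x0,y0=max(xs.min()-15,0),max(ys.min()-15,0);print(x0,y0)
cv2.imwrite("pics/w8c.png",cv2.resize(im[y0:ys.max()+15,x0:xs.max()+15],None,fx=5,fy=5,interpolation=cv2.INTER_CUBIC))
S=robot.read_camera("side")["pixels"][:,:,::-1];cv2.imwrite("pics/s8.png",S)
```

```text
10.525 [ 0.45336384 -0.19739438  0.30433987] 0.09266942484162388 [[-0.095  0.995 -0.003]
 [ 0.995  0.095  0.015]
 [ 0.015 -0.002 -1.   ]] [-0.52 -0.17  1.63  0.01  1.69 -0.62]
0.64 [314.8, 194.7] 292 334 164 222
277 149
```

View pics/w8.png

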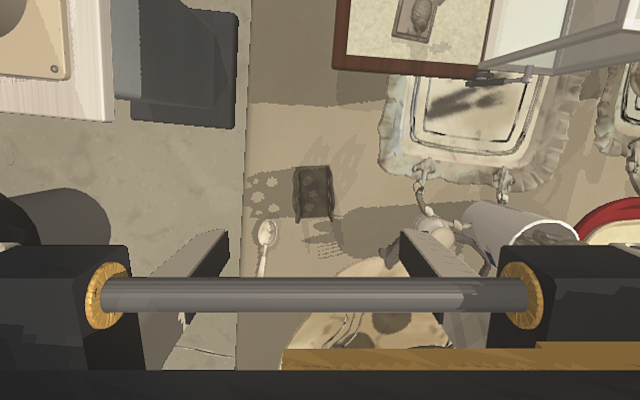

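View pics/w8c.png

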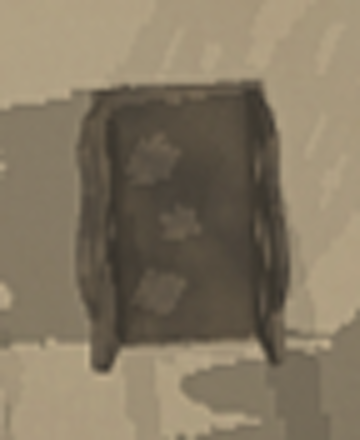

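View pics/s8.png

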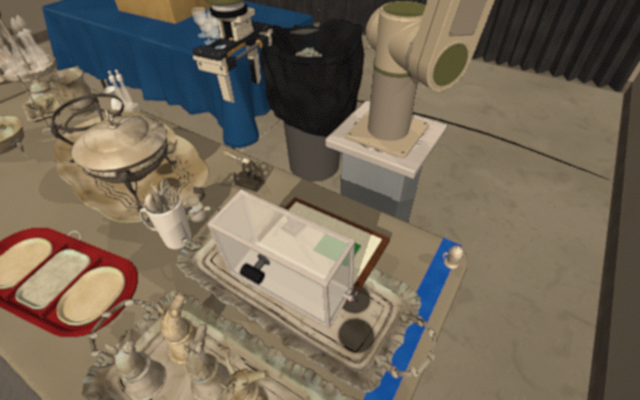

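Run:
```python
from h import *
D=np.load("s2.npy",allow_pickle=True).item();s,W=D["s"],D["W"];k,e=K(W),ext(W,s)
c=lambda x,y:(277+(x-2)/5,149+(y-2)/5)
P=[(-19,39,5),(19,39,5),(19,-39,5),(-19,-39,5),(-27.5,39,5),(27.5,39,5)]
U=[c(108,100),c(250,95),c(255,340),c(118,342),c(92,93),c(262,82)]
f=lambda p:(proj(case2w(np.array(P)/1000.,p),k,e)-np.array(U)).ravel()
o=least_squares(f,[.455,-.232,.1],loss="soft_l1");p=o.x;print(p,f(p).reshape(-1,2).round(1).tolist())
im=W["pixels"][:,:,::-1].copy();im=cv2.resize(im[130:260,260:360],None,fx=5,fy=5,interpolation=cv2.INTER_CUBIC)
for z,col in ((5,(0,0,255)),(0,(0,255,0)),(45,(255,0,0)),(68,(255,255,0))):
    w=19 if z==5 else 27.5
    q=proj(case2w(np.array([(-w,39,z),(w,39,z),(w,-39,z),(-w,-39,z)])/1000.,p),k,e)
    cv2.polylines(im,[np.int32(((q-[260,130])*5+2).round())],True,col,1)
cv2.imwrite("pics/w8f.png",im)
```

```text
[ 0.454145   -0.23281175  0.13619872] [[0.7, -1.8], [-1.4, -1.9], [-0.7, 1.0], [1.4, 1.6], [-2.0, -0.1], [2.1, 0.5]]
```

View pics/w8f.png

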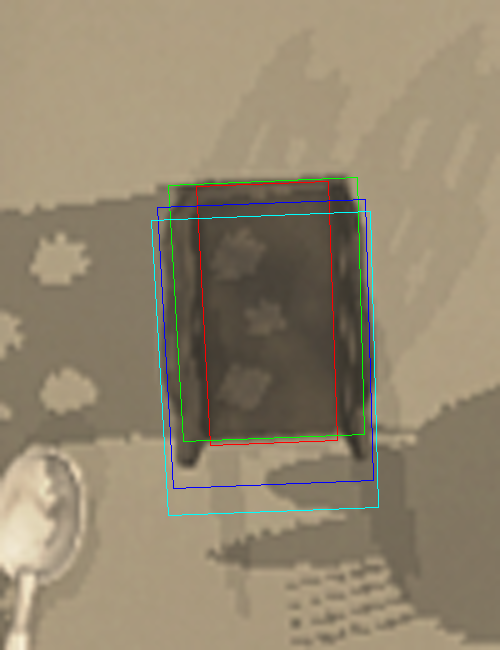

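```bash
cat > mv.py <<'E'
import sys
from h import *
from plant import robot
x,y,z,yaw=map(float,sys.argv[1:5])
s=robot.read_state();Rc=R.from_rotvec(s["orientation"])
Rt=R.from_matrix([[-np.sin(yaw),np.cos(yaw),0],[np.cos(yaw),np.sin(yaw),0],[0,0,-1]])
print(s["t"],s["tool_pos"].round(4),((np.array([x,y,z])-s["tool_pos"])/.6).round(4),((Rt*Rc.inv()).as_rotvec()/2/np.pi).round(4), s["force"].round(2),s["opening"])
E
python3 mv.py .4545 -.232 .10 .125;python3 mv.py .4545 -.232 .028 .125
```

```text
10.675 [ 0.455  -0.197   0.3064] [-0.0008 -0.0583 -0.344 ] [-0.0021 -0.0001  0.0049] [0.26 0.69 0.16] 0.09313898182821478
10.675 [ 0.455  -0.197   0.3064] [-0.0008 -0.0583 -0.464 ] [-0.0021 -0.0001  0.0049] [0.26 0.69 0.16] 0.09313898182821478
```

{"op": "jog_arm", "data": {"commands": [[[0,-0.03,-0.08],[-0.002,0,0.005],-1],[[0,-0.058,-0.17],[-0.002,0,0.005],-1],[[-0.001,-0.058,-0.26],[-0.002,0,0.005],-1],[[-0.001,-0.058,-0.33],[-0.002,0,0.005],-1],[[-0.001,-0.058,-0.34],[-0.002,0,0.005],-1],[[-0.001,-0.058,-0.344],[-0.002,0,0.005],-1]]}}

```text
t: 11.42
tool_pos: [0.4556, -0.232, 0.1016]
orientation: [2.077, 2.356, 0.0]
force: [0.8, 0.1, 0.2]
opening: 0.093
```

```bash
python3 mv.py .4545 -.232 .028 .125
python3 - <<'E'
from h import *
from plant import robot
s=robot.read_state();W=robot.read_camera("wrist");k,e=K(W),ext(W,s)
im=W["pixels"][:,:,::-1].copy();p=[.4545,-.2325,.125]
for z,col in ((5,(0,0,255)),(68,(255,255,0))):
    w=19 if z==5 else 27.5
    q=proj(case2w(np.array([(-w,39,z),(w,39,z),(w,-39,z),(-w,-39,z)])/1000.,p),k,e)
    cv2.polylines(im,[np.int32(q.round())],True,col,1)
cv2.imwrite("pics/w9.png",im)
S=robot.read_camera("side")["pixels"][:,:,::-1];cv2.imwrite("pics/s9.png",cv2.resize(S[60:260,140:400],None,fx=2.5,fy=2.5))
E
```

```text
11.425 [ 0.4556 -0.232   0.1016] [-0.0018 -0.     -0.1227] [ 0.0001  0.0001 -0.0001] [0.84 0.13 0.22] 0.09295732064266134
```

View pics/w9.png

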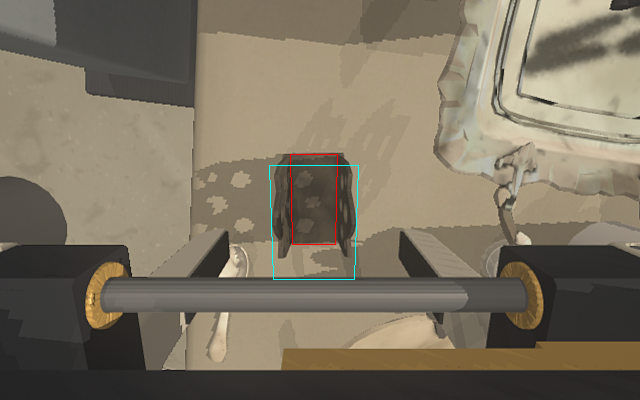

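View pics/s9.png

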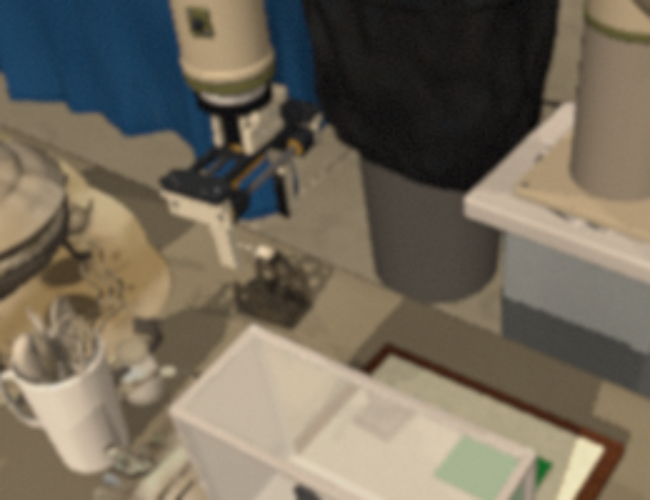

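{"op": "jog_arm", "data": {"commands": [[[-0.001,0,-0.06],[0,0,0],-1],[[-0.001,0,-0.11],[0,0,0],-1],[[-0.001,0,-0.121],[0,0,0],-1],[[-0.001,0,-0.121],[0,0,0],-1],[[-0.001,0,-0.121],[0,0,0],1],[[-0.001,0,-0.121],[0,0,0],1],[[-0.001,0,-0.121],[0,0,0],1],[[-0.001,0,-0.121],[0,0,0],1],[[-0.001,0,-0.121],[0,0,0],1],[[-0.001,0,-0.121],[0,0,0],1]], "newtons": 20}}

```text
t: 12.78
tool_pos: [0.4555, -0.2325, 0.0299]
orientation: [2.076, 2.355, 0.001]
force: [0.6, 0.2, 2.3]
opening: 0.0547
```

```bash
python3 mv.py .4545 -.232 .028 .125
python3 - <<'E'
from h import *
from plant import robot
cv2.imwrite("pics/w10.png",robot.read_camera("wrist")["pixels"][:,:,::-1])
E
```

```text
12.775 [ 0.4555 -0.2325  0.0299] [-0.0017  0.0009 -0.0032] [ 0.0002  0.0004 -0.0001] [0.65 0.2  2.27] 0.05467700944788678
```

View pics/w10.png

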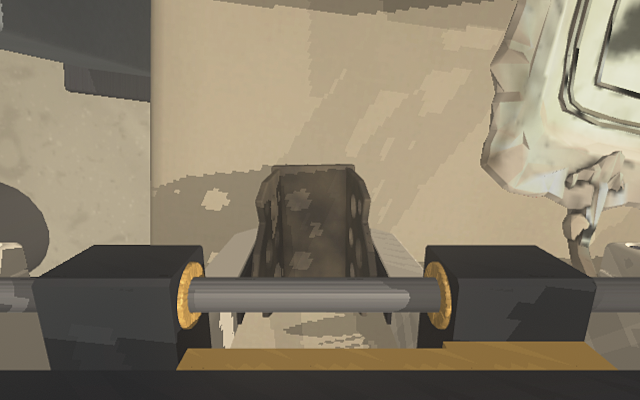

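{"op": "jog_arm", "data": {"commands": [[[0,0,0.01],[0,0,0],1],[[0,0,0.03],[0,0,0],1],[[0,0,0.08],[0,0,0],1],[[0,0,0.15],[0,0,0],1],[[0,0,0.22],[0,0,0],1],[[0,0,0.3],[0,0,0],1],[[0,0,0.35],[0,0,0],1],[[0,0,0.35],[0,0,0],1]]}}

```text
t: 13.82
tool_pos: [0.457, -0.2335, 0.2437]
orientation: [2.071, 2.35, 0.002]
force: [-0.3, -0.3, -2.0]
opening: 0.0545
```

```bash
python3 mv.py .553 .1225 .24 .022
python3 - <<'E'
from h import *
from plant import robot
W=robot.read_camera("wrist");cv2.imwrite("pics/w11.png",W["pixels"][:,:,::-1])
S=robot.read_camera("side")["pixels"][:,:,::-1];cv2.imwrite("pics/s11.png",cv2.resize(S[20:260,140:460],None,fx=2.4,fy=2.4))
E
```

```text
13.825 [ 0.457  -0.2335  0.2437] [ 0.16    0.5933 -0.0062] [ 0.0009  0.0012 -0.0165] [-0.27 -0.32 -1.99] 0.054542652084863995
```

View pics/w11.png

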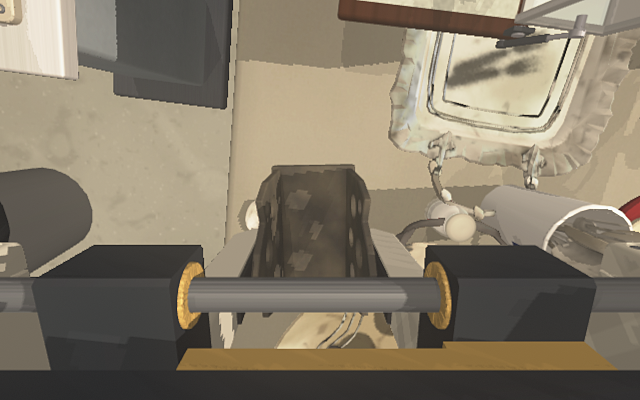

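View pics/s11.png

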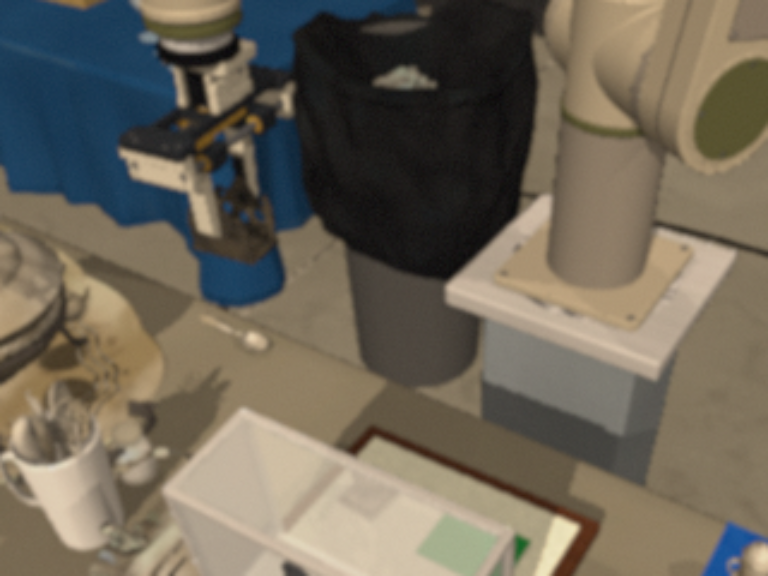

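Run:
```python
from h import *
from plant import robot
a=cv2.imread("pics/w11.png");cv2.imwrite("pics/w11c.png",cv2.resize(a[150:290,225:405],None,fx=4.4,fy=4.4,interpolation=cv2.INTER_CUBIC))
W=robot.read_camera("wrist");k=K(W);T=np.array(W["tool_from_camera"]);
for u in [(273,167),(354,165),(313.5,166)]:
    d=T[:3,:3]@np.linalg.inv(k)@[u[0],u[1],1];c=T[:3,3];print([(c+d*((z-c[2])/d[2])).round(4).tolist() for z in (.030,.025)])
```

```text
[[0.0378, -0.0257, 0.03], [0.0385, -0.0251, 0.025]]
[[0.039, 0.0235, 0.03], [0.0397, 0.0229, 0.025]]
[[0.0384, -0.0011, 0.03], [0.0391, -0.0011, 0.025]]
```

View pics/w11c.png

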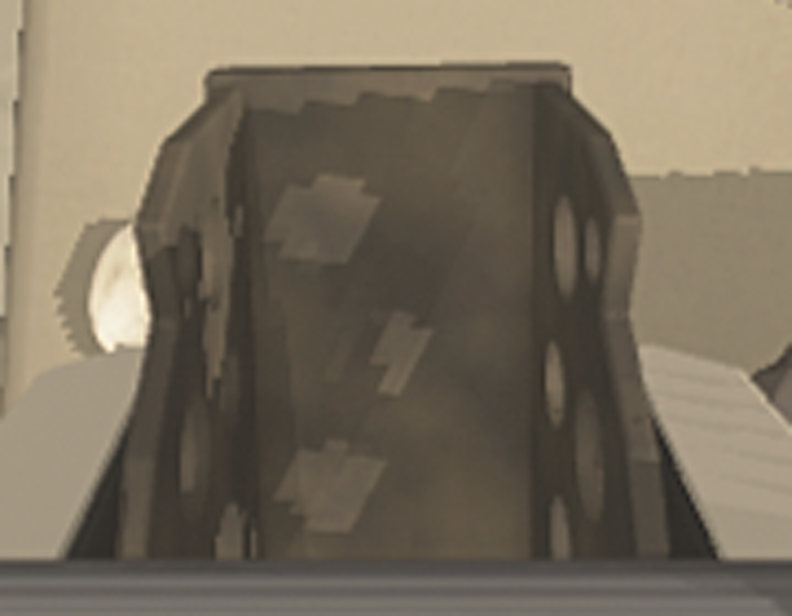

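{"op": "jog_arm", "data": {"commands": [[[0.02,0.06,0.01],[0,0,-0.002],1],[[0.04,0.13,0.01],[0,0,-0.005],1],[[0.07,0.22,0.01],[0,0,-0.008],1],[[0.09,0.31,0.01],[0,0,-0.011],1],[[0.11,0.4,0.01],[0.001,0.001,-0.014],1],[[0.13,0.48,0.01],[0.001,0.001,-0.016],1],[[0.15,0.55,0],[0.001,0.001,-0.016],1],[[0.158,0.585,0],[0.001,0.001,-0.016],1],[[0.158,0.593,0],[0.001,0.001,-0.016],1],[[0.158,0.593,0],[0.001,0.001,-0.016],1]]}}

```text
t: 15.22
tool_pos: [0.5493, 0.1229, 0.2379]
orientation: [-2.188, -2.243, 0.001]
force: [0.2, -0.9, -1.7]
opening: 0.0541
```

```bash
python3 mv.py .5522 .1227 .1 .022
python3 - <<'E'
from h import *
from plant import robot
s=robot.read_state();W=robot.read_camera("wrist");im=W["pixels"][:,:,::-1].copy();k,e=K(W),ext(W,s);p=[0.5582,0.0778,0.022]
cv2.imwrite("pics/w12.png",im)
q=proj(case2w(np.array([(-40,0,44),(30,0,44),(30,90,44),(-40,90,44)])/1000.,p),k,e)
cv2.polylines(im,[np.int32(q.round())],True,(0,0,255),1);cv2.imwrite("pics/w12o.png",im)
S=robot.read_camera("side")["pixels"][:,:,::-1];cv2.imwrite("pics/s12.png",cv2.resize(S[20:290,200:500],None,fx=2.2,fy=2.2))
E
```

```text
15.225 [0.5493 0.1229 0.2379] [ 0.0048 -0.0003 -0.2298] [-0.0009 -0.001  -0.0005] [ 0.17 -0.9  -1.7 ] 0.054145155787809075
```

View pics/w12o.png

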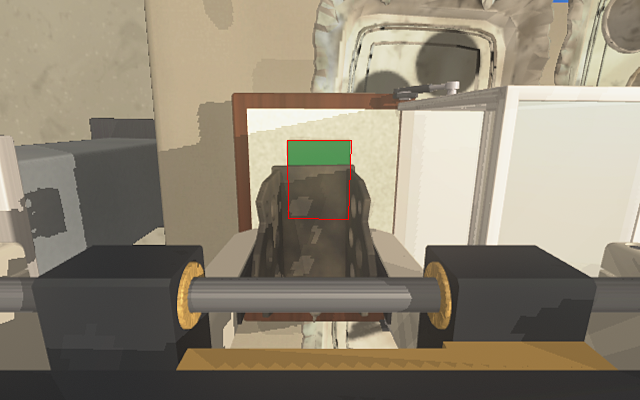

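View pics/s12.png

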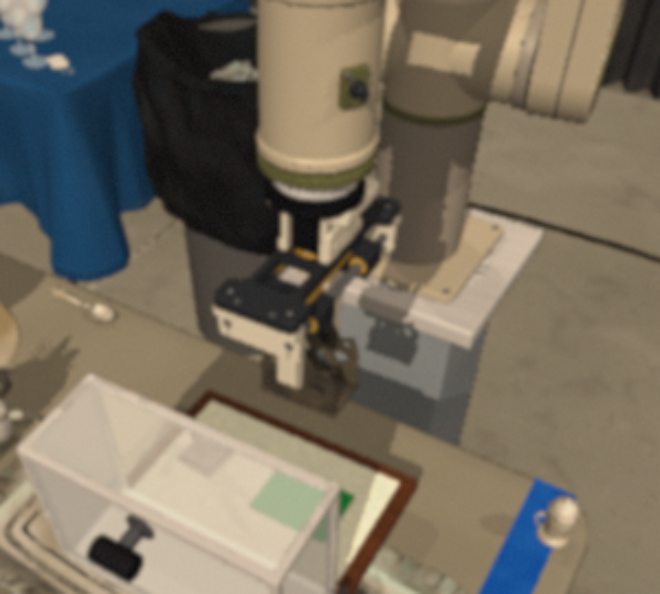

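{"op": "jog_arm", "data": {"commands": [[[0.005,0,-0.06],[-0.001,-0.001,0],1],[[0.005,0,-0.12],[-0.001,-0.001,0],1],[[0.005,0,-0.17],[-0.001,-0.001,0],1],[[0.005,0,-0.21],[-0.001,-0.001,0],1],[[0.005,0,-0.23],[-0.001,-0.001,0],1],[[0.005,0,-0.23],[-0.001,-0.001,0],1]]}}

```text
t: 16.08
tool_pos: [0.5521, 0.1216, 0.0999]
orientation: [2.196, 2.247, -0.001]
force: [-1.1, 0.4, -1.1]
opening: 0.0543
```

```bash
python3 mv.py .5522 .1227 .074 .022
python3 - <<'E'
from h import *
from plant import robot
s=robot.read_state();W=robot.read_camera("wrist");im=W["pixels"][:,:,::-1].copy();k,e=K(W),ext(W,s);p=[0.5582,0.0778,0.022]
cv2.imwrite("pics/w13.png",im)
q=proj(case2w(np.array([(-40,0,44),(30,0,44),(30,90,44),(-40,90,44)])/1000.,p),k,e)
cv2.polylines(im,[np.int32(q.round())],True,(0,0,255),1);cv2.imwrite("pics/w13o.png",im)
S=robot.read_camera("side")["pixels"][:,:,::-1];cv2.imwrite("pics/s13.png",cv2.resize(S[20:290,200:500],None,fx=2.2,fy=2.2))
E
```

```text
16.075 [0.5521 0.1216 0.0999] [ 0.0001  0.0018 -0.0432] [ 0.0001 -0.0001 -0.0001] [-1.13  0.45 -1.06] 0.05431017700923678
```

View pics/w13o.png

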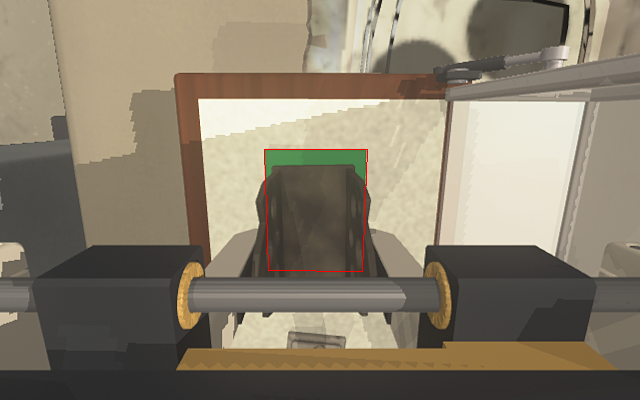

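View pics/s13.png

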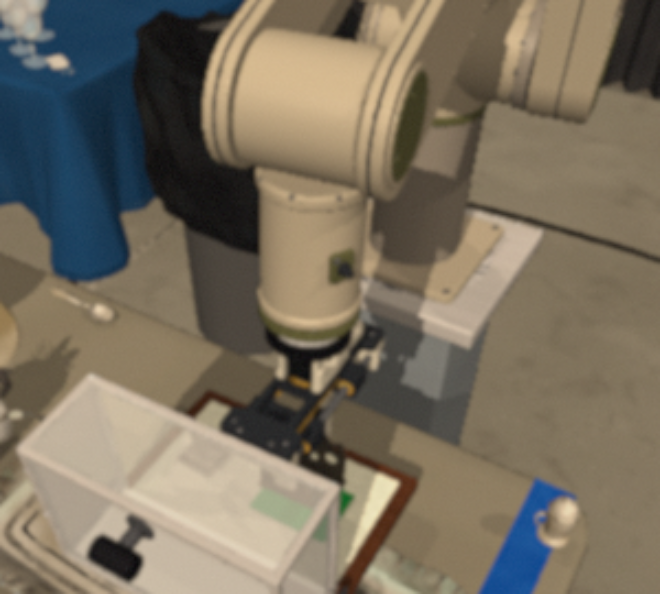

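{"op": "jog_arm", "data": {"commands": [[[0,0.001,-0.012],[0,0,0],1],[[0,0.002,-0.024],[0,0,0],1],[[0,0.002,-0.033],[0,0,0],1],[[0,0.002,-0.038],[0,0,0],1],[[0,0.002,-0.041],[0,0,0],1],[[0,0.002,-0.042],[0,0,0],1]]}}

```text
t: 16.92
tool_pos: [0.5534, 0.1234, 0.0764]
orientation: [2.194, 2.246, 0.002]
force: [0.1, 0.1, -1.4]
opening: 0.0546
```

```bash
python3 mv.py .5522 .1227 .074 .022
```

```text
16.925 [0.5534 0.1234 0.0764] [-0.002  -0.0011 -0.004 ] [ 0.      0.0004 -0.0002] [ 0.11  0.1  -1.42] 0.0546262341689762
```

{"op": "jog_arm", "data": {"commands": [[[-0.001,0,-0.002],[0,0,0],1],[[-0.001,0,-0.003],[0,0,0],1],[[-0.001,0,-0.004],[0,0,0],1],[[-0.001,0,-0.004],[0,0,0],1]]}}

```text
t: 17.42
tool_pos: [0.5528, 0.1233, 0.074]
orientation: [2.194, 2.246, 0.002]
force: [0.1, -0.5, -1.1]
opening: 0.0543
```

```bash
python3 mv.py .5522 .1227 .074 .022
```

```text
17.425 [0.5528 0.1233 0.074 ] [-0.001  -0.0011  0.    ] [ 0.      0.0004 -0.0002] [ 0.12 -0.48 -1.09] 0.054311089862576295
```

{"op": "jog_arm", "data": {"commands": [[[0,0,-0.0015],[0,0,0],1],[[0,0,-0.003],[0,0,0],1],[[0,0,-0.003],[0,0,0],1]]}}

```text
t: 17.8
tool_pos: [0.5531, 0.1234, 0.0738]
orientation: [2.194, 2.246, 0.003]
force: [-4.5, -0.6, 10.3]
opening: 0.0543
```

```bash
python3 mv.py .5522 .1227 .074 .022; python3 mv.py .5522 .1227 .074 .022
```

```text
17.8 [0.5531 0.1234 0.0738] [-0.0015 -0.0011  0.0004] [ 0.      0.0005 -0.0002] [-4.48 -0.58 10.3 ] 0.05432198694170241
17.8 [0.5531 0.1234 0.0738] [-0.0015 -0.0011  0.0004] [ 0.      0.0005 -0.0002] [-4.48 -0.58 10.3 ] 0.05432198694170241
```

{"op": "jog_arm", "data": {"commands": [[[0,0,0],[0,0,0],1],[[0,0,0],[0,0,0],0],[[0,0,0],[0,0,0],-0.5],[[0,0,0],[0,0,0],-0.6],[[0,0,0],[0,0,0],-0.8],[[0,0,0],[0,0,0],-0.8]]}}

```text
t: 18.55
tool_pos: [0.5531, 0.1234, 0.0737]
orientation: [2.194, 2.246, 0.003]
force: [-0.1, -0.0, 0.5]
opening: 0.0832
```

```bash
python3 mv.py .5522 .1227 .074 .022
python3 - <<'E'
from h import *
from plant import robot
cv2.imwrite("pics/w14.png",robot.read_camera("wrist")["pixels"][:,:,::-1])
E
```

```text
18.55 [0.5531 0.1234 0.0737] [-0.0015 -0.0011  0.0005] [ 0.0001  0.0005 -0.0002] [-0.14 -0.01  0.45] 0.08322434802027318
```

View pics/w14.png

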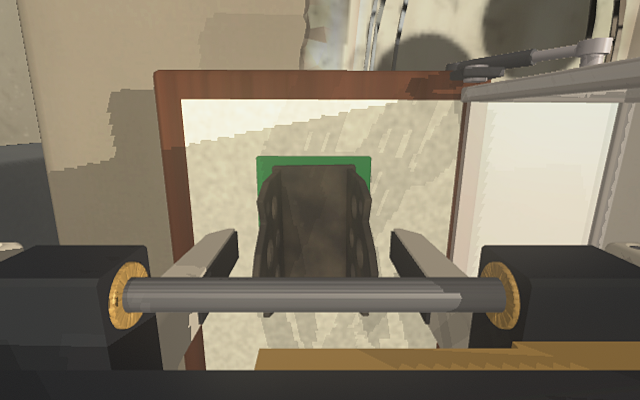

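{"op": "jog_arm", "data": {"commands": [[[0,0,0.03],[0,0,0],-0.8],[[0,0,0.08],[0,0,0],-0.8],[[0,0,0.16],[0,0,0],-0.8],[[0,0,0.25],[0,0,0],-0.8],[[0,0,0.33],[0,0,0],-0.8],[[0,0.03,0.4],[0,0,0],-0.8],[[0,0.055,0.42],[0,0,0],-0.8],[[0,0.055,0.42],[0,0,0],-0.8]]}}

```text
t: 19.6
tool_pos: [0.5533, 0.1574, 0.3267]
orientation: [2.191, 2.247, 0.005]
force: [0.0, -0.3, -0.8]
opening: 0.0839
```

Run:
```python
from h import *
from plant import robot
s=robot.read_state();W=robot.read_camera("wrist");im=W["pixels"][:,:,::-1].copy();k,e=K(W),ext(W,s);p=[0.5582,0.0778,0.022]
print(s["t"],s["tool_pos"],s["force"])
d=robot.trace("wrist","holder");print([(x["p"],x["uv"]) for x in d])
def pl(P,p,col):
    q=proj(case2w(np.array(P)/1000.,p),k,e); cv2.polylines(im,[np.int32((q*2).round())-np.int32([320,100])],True,col,1)
im=cv2.resize(im[50:300,160:500],None,fx=2,fy=2,interpolation=cv2.INTER_CUBIC);cv2.imwrite("pics/w15.png",im)
pl([(-40,0,44),(30,0,44),(30,90,44),(-40,90,44)],p,(0,0,255))
pl([(-32.5,6,49),(22.5,6,49),(22.5,84,49),(-32.5,84,49)],p,(255,0,0))
cv2.imwrite("pics/w15o.png",im)
S=robot.read_camera("side")["pixels"][:,:,::-1];cv2.imwrite("pics/s15.png",cv2.resize(S[20:290,180:480],None,fx=2.2,fy=2.2))
```

```text
19.6 [0.55331162 0.1573638  0.32671428] [ 0.00886276 -0.28795592 -0.84395941]
[(0.64, [312.2, 192.7])]
```

View pics/w15.png

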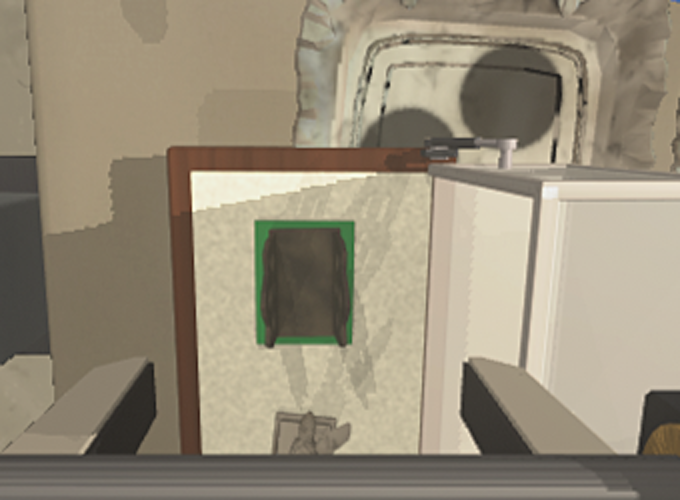

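View pics/w15o.png

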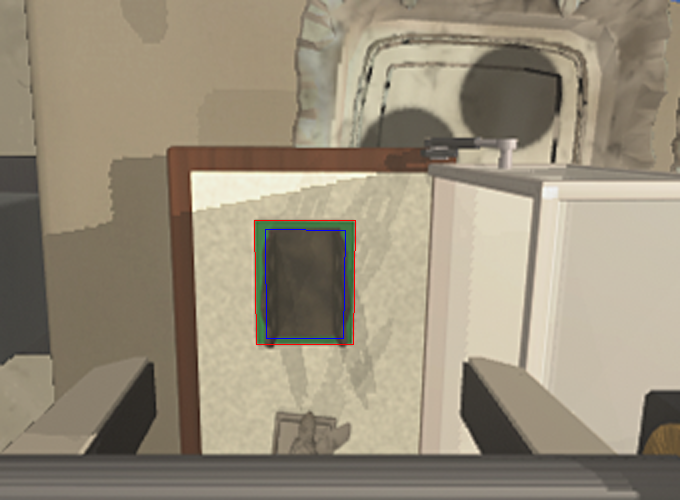

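View pics/s15.png

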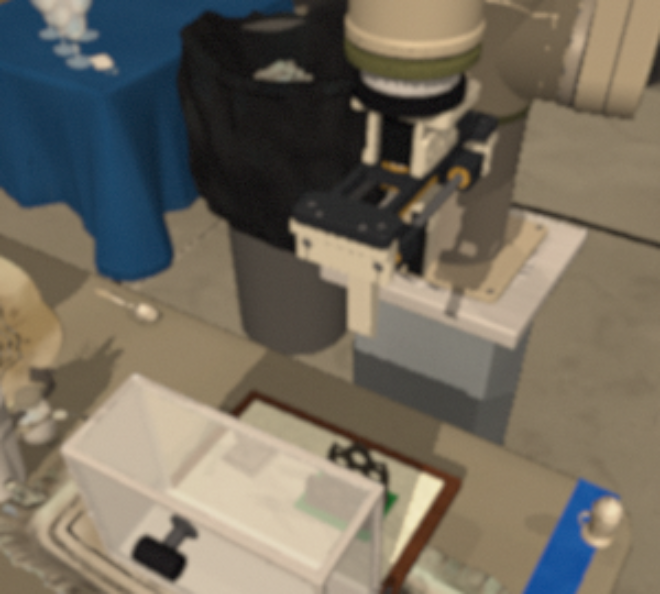

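Run:
```python
from plant import robot
print(robot.close_job(), robot.read_state()["t"])
```

```text
the job is handed in; nothing more can be done
the job is handed in; nothing more can be done
```

The job is handed in, at about 20 s of the 51 s allowed.

- **Hood:** I pinched the grip across its ends, swung the hood over its springs along the grip's arc to about 1.5 rad, and let go. It went on to the stop by itself, and the side view showed it standing open and untouched before I picked up the holder. It still stood open in the last picture. I judged its angle from the pictures, as the joint value is not given.
- **Letter holder:** I gripped it across both walls and lowered it in 1–2 mm steps at the end until it touched. The wrist force was then about 10 N up and 4.5 N sideways, a little firmer than I aimed for. After release, the last wrist picture showed it upright and square on the pad, about 1–2 mm from centre. It was not dropped.
- **Bird, salt jar and pepper shaker:** I never touched them, and where they showed in the last pictures they looked undisturbed. I took no before-and-after measurement of their positions.
- **Robot:** The fingers ended about 0.28 m above the pad, with no contact beyond the force sensor's noise. No check failed or disagreed.

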